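# Put the washed lids back on the canisters

## Robot

A 6-joint arm with a two-finger parallel gripper is mounted at the origin on the work surface. World frame = base frame: x ahead of the robot, y to its left, z up, the work surface at z = 0. Lengths are in m, angles in rad, forces in N, time in s.
With the tool pointing down it reaches from about 0.325 to 0.875 m from the base axis. Payload 4.4 kg.
Tool frame: the origin (TCP) lies at the very end of the fingers, on their centre line; the grasp point (between the pads) lies 19 mm behind it; z points along the fingers, y is the line along which they close (so a half turn about z gives the same grasp; the last joint's range is limited). The gripper opens to 85 mm and grips with 20 to 120 N. Pads are 22 mm wide; open, the fingers measure 114 mm over their backs; the gripper's body (76 mm by 85 mm) begins 54 mm behind the grasp point. The pads swing forward as they close: fully open they stand 13 mm farther back than shut.
Start: joints at [1.093, 0.207, 1.542, -0, 1.393, -0.15], TCP at [0.185, 0.544, 0.231] pointing down, gripper open.
Joint ranges: [-2.73, 2.73], [-0.86, 2.22], [0.23, 2.46], [-1.11, 4.25], [0.08, 2.63], [-2.82, 2.82]. Speed limits (rad/s): [2.79, 2.79, 3.14, 3.14, 3.14, 3.14].

## Interface

Orientations are given as a unit quaternion [x, y, z, w].
In Python, from station import bot, snapshot, camera_info gives the robot as it stands.
- The arm moves only by the tool apply_moves, never from a script. Its argument "increments" is a list of rows, each a list of 5 numbers: the shift along the tool's x, y, z in mm, then the turn about the tool's z in degrees, then the opening in per cent of the stroke, from 0 (shut) to 100 (fully open). In form: [[x, y, z, yaw, grip], ...]. A call has 1 to 5 rows; each row is the pose to reach, as a shift and turn from the pose commanded when the call began, along the tool's axes at that moment; what a row does not reach only later rows make up. A row lasts 1/8 s, in which the tool goes at most 62.5 mm and 10.7 degrees, less where a joint would pass 70% of its speed; a pose out of reach is approached as far as the arm can. A call with a gripper value outside its range is refused whole. The fingers move at their own pace and stop on an object; the grip force is fixed at half the most. Time passes only in rows, so rows that repeat a pose let the fingers close. It gives the time, the measured TCP pose, the force, the opening and the grip force at its end, in the units of the state.
- bot.sense(): the state, without advancing time (a new reading comes with each control period).
- snapshot(name): name is "scene" or "top" or "wrist"; returns (picture, depth): 400x640x3 uint8, red, green, blue; 400x640 float32, m along the optical axis (not along the pixel's ray), 0 where there is no reading.
- camera_info(name): a dict with "fx", "fy", "cx", "cy" (pixels), "dist" ([k1, k2, p1, p2, k3] as OpenCV has them; the pictures are not rectified), "world_to_cam" (4x4, takes a point from world to camera coordinates). Camera axes: x right, y up, looking along -z (the intrinsics and any distortion apply to the point x, -y, -z); pixel columns grow to the right and rows downward; lengths in m; the calibration is good to about 2 mm. A picture is of the moment at which its call begins: read the wrist's pose just before it. camera_info takes no time and is no camera call; for the wrist camera it gives the pose at the moment of the call.
- bot.finish_job(): hands the job in; it is judged then, once.
The state is a dict: "clock": time; "joint_positions": joint angles; "qd": joint speeds; "effort": joint torques, N m; "tool_pos": TCP position; "orientation": TCP orientation; "ft_force": force on the tool from outside, world axes, zero at the start; "wrist_torque": the same for the moment, N m; "grip_width": opening from 0.0 (shut) to 1.0 (fully open); "grasp_force": force on a finger pad.
Only numpy, scipy, OpenCV 4.12 (cv2) and the standard library are available. Lean on these libraries where they do the work, as an engineer would, in place of code of your own. Each camera call takes 0.05 s, during which the arm holds its last target. There are 200 camera calls.

## Task

The coffee counter is being closed: take the four washed lids from the draining tray and put each on the canister of its own size, sitting flat with its plug down in the mouth. Set them down gently, do not drop them, and leave the canisters, the mug and the glass standing where they are.

Things in the scene. Friction and masses are not known exactly. Their poses are not given: they have to be found in the camera images.
- lid_sweet_knob (a point): Smallest of 4 loose lids: white disc 65 mm wide, 6 thick, 60 g, pale wooden knob up, on a grey draining tray (floor 4 mm above counter, rim 14). Fits the smallest canister. Point: centre of the knob's head (30 mm wide, 26 high; grip here from above). Neck below: 16 wide, 10 high. Disc top 23 mm below the point; plug under the disc 46 mm wide (38 at its foot), 12 deep, foot 41 mm below the point. z up.
- jar_sweet_mouth (a point): Smallest of 4 loose open canisters: white ceramic, round, 62 mm wide, 70 high, mouth 52 wide, about 350 g, sugar lumps inside, on a dark wooden board 18 mm thick. Point: centre of the mouth at rim level, z up. Own lid fully on: disc rests on the rim, knob-head centre 29 mm above this point, plug has 3 mm play all round.
- lid_cream_knob (a point): Second smallest of 4 loose lids: white disc 81 mm wide, 6 thick, 80 g, pale wooden knob up, on a grey draining tray (floor 4 mm above counter, rim 14). Fits the second smallest canister. Point: centre of the knob's head (30 mm wide, 26 high; grip here from above). Neck below: 16 wide, 10 high. Disc top 23 mm below the point; plug under the disc 62 mm wide (54 at its foot), 12 deep, foot 41 mm below the point. z up.
- jar_cream_mouth (a point): Second smallest of 4 loose open canisters: white ceramic, round, 78 mm wide, 90 high, mouth 68 wide, about 600 g, small creamer portions inside, on a dark wooden board 18 mm thick. Point: centre of the mouth at rim level, z up. Own lid fully on: disc rests on the rim, knob-head centre 29 mm above this point, plug has 3 mm play all round.
- lid_tea_knob (a point): Second largest of 4 loose lids: white disc 97 mm wide, 6 thick, 110 g, pale wooden knob up, on a grey draining tray (floor 4 mm above counter, rim 14). Fits the second largest canister. Point: centre of the knob's head (30 mm wide, 26 high; grip here from above). Neck below: 16 wide, 10 high. Disc top 23 mm below the point; plug under the disc 78 mm wide (70 at its foot), 12 deep, foot 41 mm below the point. z up.
- jar_tea_mouth (a point): Second largest of 4 loose open canisters: white ceramic, round, 94 mm wide, 115 high, mouth 84 wide, about 900 g, tea bags in paper envelopes inside, on a dark wooden board 18 mm thick. Point: centre of the mouth at rim level, z up. Own lid fully on: disc rests on the rim, knob-head centre 29 mm above this point, plug has 3 mm play all round.
- lid_biscuit_knob (a point): Largest of 4 loose lids: white disc 113 mm wide, 6 thick, 150 g, pale wooden knob up, on a grey draining tray (floor 4 mm above counter, rim 14). Fits the largest canister. Point: centre of the knob's head (30 mm wide, 26 high; grip here from above). Neck below: 16 wide, 10 high. Disc top 23 mm below the point; plug under the disc 94 mm wide (86 at its foot), 12 deep, foot 41 mm below the point. z up.
- jar_biscuit_mouth (a point): Largest of 4 loose open canisters: white ceramic, round, 110 mm wide, 140 high, mouth 100 wide, about 1300 g, wrapped biscuits inside, on a dark wooden board 18 mm thick. Point: centre of the mouth at rim level, z up. Own lid fully on: disc rests on the rim, knob-head centre 29 mm above this point, plug has 3 mm play all round.
- mug_mid (a point): Bystander, not to be moved: white ceramic mug with a handle, 80 mm across, 90 mm high, open end up, on the counter just beyond the board and the tray. This point is on its axis, half-way up.
- tumbler_mid (a point): Bystander, not to be moved: clear drinking glass, 66 mm across, 120 mm high, open end up, on the counter just beyond the board and the tray. This point is on its axis, half-way up.

How it is judged:
By the outcome, as a careful person would: the job done as asked, in the order asked, and still so for the second after the job is handed in, with the robot touching nothing.
It also fails if it takes over 109 s, if anything falls off the work surface, if the arm or the gripper's body presses on something with over 40 N, if the wrist force passes 120 N, or if a joint passes its speed limit or range.

## Working session

There is one attempt and no reset: what is moved stays moved. The work goes in short steps, Python scripts to look and compute and a tool call to move; the robot and the scene stay as the last step left them, time stands still between calls to the robot, and variables do not carry over. Pictures are saved under pics/ and viewed, at most 14 in all, crops included, and the job is handed in when it is done.

Besides the shell and the picture viewer there is one more tool, called by a JSON object that holds its "api" and its "payload", one argument or row to a line. apply_moves: Moves the arm, as the interface text tells. Its arguments: {"type":"object","properties":{"increments":{"type":"array","items":{"type":"array","items":{"type":"number"}}}},"required":["increments"]}

```bash
ls; mkdir -p pics; python3 - <<'E'
from station import bot,snapshot,camera_info
import cv2,numpy as np
print(bot.sense())
for n in("scene","top"):
    im,d=snapshot(n); cv2.imwrite(f"pics/{n}0.png",im[:,:,::-1]); np.savez(f"{n}0.npz",im=im,d=d); print(n,camera_info(n))
E
```

```text
pics
{'clock': 0.0, 'joint_positions': array([ 1.09249641e+00,  2.07429519e-01,  1.54296411e+00, -1.02447601e-05,
        1.39351121e+00, -1.50487534e-01]), 'qd': array([ 5.79778036e-05,  5.66103762e-05, -8.37910437e-04, -1.79276336e-03,
        6.79201139e-05, -1.69449864e-04]), 'effort': array([ 9.31004615e-04, -3.83014870e+01, -2.91599625e+01, -1.42260556e-04,
        1.03647498e-02, -2.29664334e-05]), 'tool_pos': array([0.18478538, 0.54369184, 0.23011555]), 'orientation': array([ 1.63172272e-01,  9.86596915e-01, -1.10098114e-03, -3.52714992e-04]), 'ft_force': array([ 0.03181242, -0.1520332 ,  0.10525422]), 'wrist_torque': array([ 0.01588438, -0.03108239,  0.0446711 ]), 'grasp_force': 0.0, 'grip_width': 1.0025949123911293}
scene {'fx': 367.1898859696768, 'fy': 367.1898859696768, 'cx': 319.7655218788977, 'cy': 199.37236571028544, 'dist': array([-0.08723428,  0.        ,  0.        ,  0.        ,  0.        ]), 'world_to_cam': array([[ 0.48787695,  0.87281103,  0.01330385, -0.28591548],
       [-0.68055434,  0.37077821,  0.63195674,  0.32420799],
       [ 0.54664603, -0.31737112,  0.77488947, -1.39662934],
       [ 0.        ,  0.        ,  0.        ,  1.        ]])}
top {'fx': 446.6275789879605, 'fy': 446.6275789879605, 'cx': 316.4378680800673, 'cy': 191.75527473258458, 'dist': array([0.01748081, 0.        , 0.        , 0.        , 0.        ]), 'world_to_cam': array([[-2.12805946e-02, -9.99772343e-01, -1.54880852e-03,
         3.05430249e-03],
       [ 9.92327853e-01, -2.13107980e-02,  1.21783753e-01,
        -6.20413716e-01],
       [-1.21789035e-01,  1.05470485e-03,  9.92555449e-01,
        -1.20937961e+00],
       [ 0.00000000e+00,  0.00000000e+00,  0.00000000e+00,
         1.00000000e+00]])}
```

View pics/top0.png

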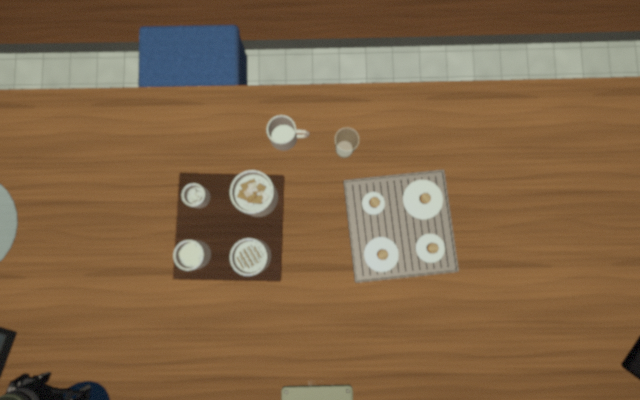

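View pics/scene0.png

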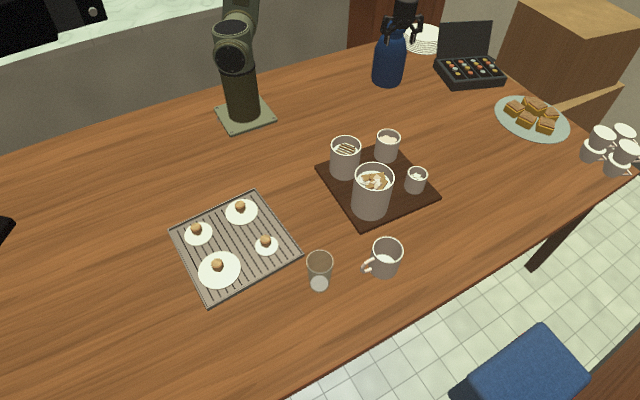

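Top view: the board with four jars is on the left: sweet (195,195), cream (191,255), biscuit (253,193) and tea (250,257). The tray of lids is on the right: sweet (373,203), biscuit (424,199), tea (381,254) and cream (430,248). The mug (283,130) and glass (346,142) stand beyond them. Next I measure positions by depth.

```bash
cat > h.py <<'E'
import numpy as np,cv2
from station import bot,snapshot,camera_info
def cloud(d,ci):
    h,w=d.shape; K=np.array([[ci['fx'],0,ci['cx']],[0,ci['fy'],ci['cy']],[0,0,1]])
    u,v=np.meshgrid(np.arange(w),np.arange(h))
    p=cv2.undistortPoints(np.stack([u,v],-1).reshape(-1,1,2).astype(np.float64),K,ci['dist']).reshape(h,w,2)
    d=d.astype(float); c=np.stack([p[...,0]*d,-p[...,1]*d,-d],-1)
    T=np.linalg.inv(ci['world_to_cam']); P=c@T[:3,:3].T+T[:3,3]; P[d<=0]=np.nan
    return P
def circ(xy):
    # robust circle fit
    from scipy.optimize import least_squares
    c=(xy.max(0)+xy.min(0))/2
    r=least_squares(lambda q:np.hypot(xy[:,0]-q[0],xy[:,1]-q[1])-q[2],[*c,.04],loss='soft_l1',f_scale=.002)
    return r.x
LID={'sweet':65,'cream':81,'tea':97,'biscuit':113}
H={'sweet':.088,'cream':.108,'tea':.133,'biscuit':.158}
OUT={'sweet':62,'cream':78,'tea':94,'biscuit':110}
def near(P,c,r): return np.hypot(P[...,0]-c[0],P[...,1]-c[1])<r
def measure(P,jar,lid):
    for k,c in jar.items():
        m=near(P,c,OUT[k]/2000+.02)&(abs(P[...,2]-H[k])<.008); q=P[m]
        if len(q)<15: continue
        f=circ(q[:,:2]); print('jar',k,len(q),(f*1000).round(1),'z',np.median(q[:,2]).round(4))
    for k,c in lid.items():
        m=near(P,c,.03)&(P[...,2]>.048)&(P[...,2]<.075); q=P[m]
        m2=near(P,c,LID[k]/2000+.02)&(abs(P[...,2]-.022)<.006)
        q2=P[m2]
        if len(q)<5: continue
        print('lid',k,len(q),'knob',((q.max(0)+q.min(0))*500).round(1),(q.mean(0)*1000).round(1),'ztop',np.percentile(q[:,2],95).round(4),'disc ext',((q2.max(0)-q2.min(0))*1000).round(0)[:2],((q2.max(0)+q2.min(0))*500).round(1))
E
python3 - <<'E'
from h import *
px={'jar':{'sweet':(195,195),'cream':(191,255),'biscuit':(253,193),'tea':(250,257)},'lid':{'sweet':(373,203),'biscuit':(424,199),'tea':(381,254),'cream':(430,248)}}
P=cloud(np.load('top0.npz')['d'],camera_info('top'))
S=cloud(np.load('scene0.npz')['d'],camera_info('scene'))
g={t:{k:P[v,u] for k,(u,v) in x.items()} for t,x in px.items()}
print(g)
print('top');measure(P,g['jar'],g['lid']);print('scene');measure(S,g['jar'],g['lid'])
for u,v in((283,130),(346,142),(340,130),(320,300)):print(P[v,u])
E
```

```text
{'jar': {'sweet': array([0.6148998 , 0.32037319, 0.06757828]), 'cream': array([0.45372482, 0.32259534, 0.09059363]), 'biscuit': array([0.60726823, 0.15146238, 0.14667835]), 'tea': array([0.44529622, 0.16625042, 0.10172088])}, 'lid': {'sweet': array([ 0.58341112, -0.16416097,  0.0593776 ]), 'biscuit': array([ 0.59150133, -0.30405423,  0.05866538]), 'tea': array([ 0.44494273, -0.1806718 ,  0.05878623]), 'cream': array([ 0.45832831, -0.31202203,  0.06419033])}}
top
jar sweet 155 [614.6 319.   28.2] z 0.0879
jar cream 218 [456.  323.3  36.1] z 0.1083
jar biscuit 308 [610.7 153.2  52.1] z 0.1583
jar tea 246 [448.3 165.7  44.1] z 0.1332
lid sweet 92 knob [ 587.8 -168.    56.2] [ 587.7 -168.    57.3] ztop 0.0614 disc ext [62. 63.] [ 587.2 -169.    22.2]
lid biscuit 95 knob [ 595.7 -308.1   56.6] [ 595.5 -306.8   57.8] ztop 0.0625 disc ext [111. 126.] [ 597.2 -316.3   22. ]
lid tea 99 knob [ 444.8 -184.2   56.3] [ 445.  -184.2   57.6] ztop 0.0622 disc ext [113.  96.] [ 434.8 -186.    22. ]
lid cream 98 knob [ 460.8 -321.    56.8] [ 460.2 -320.1   57.6] ztop 0.0622 disc ext [78. 80.] [ 460.8 -321.3   22. ]
scene
jar sweet 127 [614.7 317.5  28.2] z 0.0858
jar cream 156 [455.2 322.9  37. ] z 0.1061
jar biscuit 293 [611.6 151.   52.4] z 0.1559
jar tea 198 [448.3 163.1  44.6] z 0.1308
lid sweet 91 knob [ 588.  -171.5   54.3] [ 591.  -172.3   55.4] ztop 0.0593 disc ext [63. 62.] [ 589.2 -171.1   21. ]
lid biscuit 108 knob [ 596.9 -310.5   54.9] [ 598.7 -310.5   56. ] ztop 0.0598 disc ext [115. 113.] [ 595.7 -309.4   21.4]
lid tea 78 knob [ 448.7 -186.8   54.1] [ 449.7 -187.2   55.7] ztop 0.0591 disc ext [116.  95.] [ 437.8 -188.    20.7]
lid cream 81 knob [ 463.1 -324.3   53.7] [ 464.1 -324.2   55.1] ztop 0.0585 disc ext [76. 78.] [ 462.6 -324.2   21.7]
[0.80790944 0.08338542 0.00469421]
[ 0.76856202 -0.09934088  0.00325101]
[ 0.77505172 -0.07635219  0.11544186]
[ 0.31975363 -0.01373074 -0.00492446]
```

```bash
python3 - <<'E'
from h import *
c=camera_info('wrist');T=np.linalg.inv(c['world_to_cam']);print(c['fx'],T.round(3))
s=bot.sense();t=s['tool_pos']
from scipy.spatial.transform import Rotation as R
M=R.from_quat(s['orientation']).as_matrix();print(M.round(3))
print(((np.array([.50,.24,.36])-t)@M*1000).round())
E
```

```text
342.4351703154167 [[ 0.321 -0.907 -0.272  0.116]
 [ 0.947  0.307  0.095  0.568]
 [-0.002 -0.288  0.958  0.372]
 [ 0.     0.     0.     1.   ]]
[[-0.947  0.322 -0.001]
 [ 0.322  0.947 -0.002]
 [ 0.    -0.002 -1.   ]]
[-396. -186. -130.]
```

{"api": "apply_moves", "payload": {
  "increments": [
    [-50,-20,-40,0,100],
    [-100,-45,-80,0,100],
    [-150,-70,-130,0,100],
    [-200,-95,-130,-9,100],
    [-250,-118,-130,-18.8,100]
  ]
}}

```text
clock: 0.72
tool_pos: [0.3793, 0.3571, 0.3625]
orientation: [0.002, 1.0, 0.001, 0.001]
ft_force: [1.2, 0.2, -0.1]
grip_width: 0.998
grasp_force: 0.0
```

```bash
cat > w.py <<'E'
from h import *
import sys
from scipy.spatial.transform import Rotation as R
def goal(p):
    s=bot.sense();M=R.from_quat(s['orientation']).as_matrix()
    return ((np.array(p)-s['tool_pos'])@M*1000).round(1)
E
cat > m.py <<'E'
from w import *
jar={'sweet':(.6147,.3185),'cream':(.456,.323),'biscuit':(.611,.152),'tea':(.448,.1645)}
lid={'sweet':(.588,-.170),'biscuit':(.596,-.308),'tea':(.447,-.186),'cream':(.462,-.322)}
s=bot.sense();print(s['clock'],s['tool_pos'].round(4),s['orientation'].round(4),s['qd'].round(2))
ci=camera_info('wrist');im,d=snapshot('wrist');measure(cloud(d,ci),jar,lid)
if len(sys.argv)>1: cv2.imwrite('pics/'+sys.argv[1],im[:,:,::-1])
E
python3 m.py w1.png
```

```text
0.725 [0.3793 0.3571 0.3625] [1.8e-03 1.0e+00 9.0e-04 1.3e-03] [-0.91  0.01 -0.    0.    0.03 -2.18]
jar sweet 547 [612.8 321.   28.3] z 0.0864
jar cream 876 [453.9 325.2  36.2] z 0.1069
jar tea 1327 [446.6 168.2  44.2] z 0.1317
lid sweet 66 knob [ 589.2 -156.6   53.2] [ 588.8 -155.8   52.8] ztop 0.0567 disc ext [63. 52.] [ 587.9 -160.5   22. ]
```

{"api": "apply_moves", "payload": {
  "increments": [
    [-10,-50,0,0,100],
    [-20,-110,0,0,100],
    [-20,-117,0,0,100],
    [-20,-117,0,0,100],
    [-20,-117,0,0,100]
  ]
}}

```text
clock: 1.4
tool_pos: [0.3965, 0.2421, 0.3608]
orientation: [0.004, 1.0, 0.0, -0.0]
ft_force: [-0.7, 0.0, -0.2]
grip_width: 1.003
grasp_force: 0.0
```

```bash
python3 m.py w2.png
```

```text
1.4 [0.3965 0.2421 0.3608] [ 3.9e-03  1.0e+00  2.0e-04 -2.0e-04] [ 0.01  0.   -0.   -0.    0.   -0.  ]
jar sweet 553 [612.9 320.6  28.6] z 0.0865
jar cream 932 [454.  324.7  36.3] z 0.1069
jar biscuit 1078 [609.  155.5  52. ] z 0.1565
jar tea 1261 [446.5 167.3  43.9] z 0.1319
lid sweet 281 knob [ 588.  -167.3   53.8] [ 585.6 -164.6   55.5] ztop 0.0583 disc ext [64. 65.] [ 587.9 -167.8   21.9]
lid tea 349 knob [ 444.5 -183.5   53.7] [ 443.6 -181.2   55.6] ztop 0.0585 disc ext [96. 98.] [ 444.8 -184.2   21.8]
```

{"api": "apply_moves", "payload": {
  "increments": [
    [-10,-60,0,0,100],
    [-20,-120,0,0,100],
    [-30,-180,0,0,100],
    [-40,-240,0,0,100],
    [-40,-300,0,0,100]
  ]
}}

```text
clock: 2.08
tool_pos: [0.4347, -0.0602, 0.3609]
orientation: [0.003, 1.0, 0.0, 0.0]
ft_force: [1.2, 0.1, -0.5]
grip_width: 0.999
grasp_force: 0.0
```

{"api": "apply_moves", "payload": {
  "increments": [
    [-20,-60,0,0,80],
    [-20,-120,0,0,80],
    [-20,-170,0,0,80],
    [-20,-170,0,0,80],
    [-20,-170,0,0,80]
  ]
}}

```text
clock: 2.7
tool_pos: [0.453, -0.2284, 0.3606]
orientation: [0.004, 1.0, 0.001, -0.0]
ft_force: [-0.5, 0.2, 0.3]
grip_width: 0.802
grasp_force: 0.0
```

```bash
python3 m.py w3.png
```

```text
2.7 [ 0.453  -0.2284  0.3606] [ 4.e-03  1.e+00  6.e-04 -2.e-04] [ 0.02 -0.02  0.01 -0.    0.   -0.  ]
jar biscuit 1047 [609.4 152.5  52.2] z 0.1559
jar tea 622 [447.1 165.2  44.7] z 0.1312
lid sweet 327 knob [ 587.2 -169.5   54. ] [ 585.5 -169.7   56.1] ztop 0.0585 disc ext [65. 63.] [ 587.5 -169.4   20.1]
lid biscuit 312 knob [ 595.8 -308.5   53.7] [ 593.7 -307.6   56.1] ztop 0.0585 disc ext [113. 112.] [ 596.3 -308.6   20.6]
lid tea 402 knob [ 444.5 -186.    54.2] [ 443.6 -186.3   56.7] ztop 0.0587 disc ext [96. 95.] [ 444.7 -185.5   20.4]
lid cream 395 knob [ 458.5 -321.6   54.2] [ 458.1 -320.5   56.5] ztop 0.0586 disc ext [79. 79.] [ 459.4 -322.2   20.5]
```

```bash
python3 - <<'E'
from w import *
print(goal((.5875,-.1693,.10)),goal((.5875,-.1693,.026)))
E
```

```text
[-134.1   59.5  260.9] [-134.1   59.4  334.9]
```

{"api": "apply_moves", "payload": {
  "increments": [
    [-40,20,40,0,70],
    [-80,40,85,0,70],
    [-120,58,125,0,70],
    [-134,59.5,180,0,70],
    [-134,59.5,230,0,70]
  ]
}}

```text
clock: 3.38
tool_pos: [0.5884, -0.1682, 0.1295]
orientation: [0.002, 1.0, 0.0, 0.0]
ft_force: [-0.1, -0.8, -0.2]
grip_width: 0.699
grasp_force: 0.0
```

{"api": "apply_moves", "payload": {
  "increments": [
    [0,0,40,0,70],
    [0,0,65,0,70],
    [0,0,65,0,70],
    [0,0,65,0,70],
    [0,0,65,0,70]
  ]
}}

```text
clock: 4.0
tool_pos: [0.5886, -0.1715, 0.0682]
orientation: [0.004, 1.0, -0.001, 0.002]
ft_force: [-0.5, -1.2, 0.3]
grip_width: 0.702
grasp_force: 0.0
```

```bash
python3 - <<'E'
from w import *
print(bot.sense()['tool_pos'],goal((.5875,-.1693,.026)))
E
```

```text
[ 0.58859192 -0.17149451  0.06824184] [ 1.3  2.3 42.2]
```

{"api": "apply_moves", "payload": {
  "increments": [
    [0,0,0,0,70]
  ]
}}

```text
clock: 4.12
tool_pos: [0.588, -0.1717, 0.0676]
orientation: [0.005, 1.0, -0.001, 0.001]
ft_force: [0.4, 0.1, 0.6]
grip_width: 0.699
grasp_force: 0.0
```

```bash
python3 - <<'E'
from w import *
s=bot.sense();print(s,goal((.5875,-.1693,.026)))
im,d=snapshot('wrist');cv2.imwrite('pics/g1.png',im[:,:,::-1])
E
```

```text
{'clock': 4.125, 'joint_positions': array([-4.25286225e-01,  4.56804885e-01,  1.57735764e+00, -1.48166933e-05,
        1.10466970e+00, -1.98685396e+00]), 'qd': array([-0.0041327 ,  0.00846127,  0.0063088 ,  0.00051597, -0.00063488,
       -0.00128265]), 'effort': array([ 1.04783352e-01, -4.44450724e+01, -2.48907548e+01,  5.70917880e-03,
       -1.01429262e-02,  4.18225973e-04]), 'tool_pos': array([ 0.58796748, -0.17168202,  0.06756882]), 'orientation': array([ 4.61095268e-03,  9.99988417e-01, -5.69688624e-04,  1.25717536e-03]), 'ft_force': array([0.42788557, 0.06174292, 0.58959639]), 'wrist_torque': array([0.00096649, 0.02904476, 0.04143462]), 'grasp_force': 0.0, 'grip_width': 0.6985308720182563} [ 0.6  2.4 41.6]
```

View pics/g1.png

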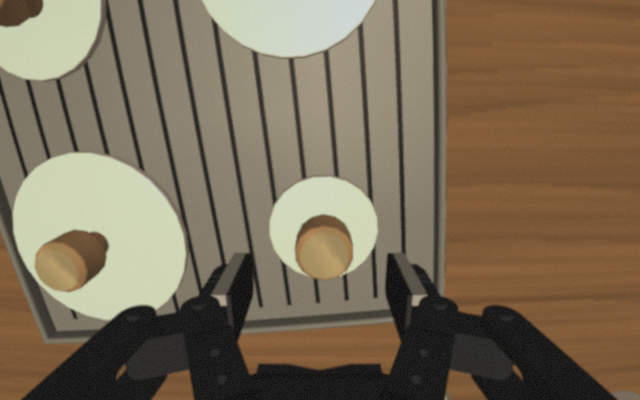

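The wrist view shows the sweet knob at (324,250) between the pads, whose midpoint is at column 318. The fingers are about 2 mm off, as computed. I'll correct, descend and close.

{"api": "apply_moves", "payload": {
  "increments": [
    [0.6,2.4,15,0,70],
    [0.6,2.4,32,0,70],
    [0.6,2.4,41.5,0,70],
    [0.6,2.4,41.5,0,70],
    [0.6,2.4,41.5,0,20]
  ]
}}

```text
clock: 4.8
tool_pos: [0.5866, -0.1691, 0.0245]
orientation: [0.005, 1.0, -0.0, 0.0]
ft_force: [0.3, 0.2, 0.9]
grip_width: 0.504
grasp_force: 0.0
```

{"api": "apply_moves", "payload": {
  "increments": [
    [0,0,0,0,0],
    [0,0,0,0,0],
    [0,0,0,0,0],
    [0,0,0,0,0]
  ]
}}

```text
clock: 5.3
tool_pos: [0.5872, -0.1693, 0.0253]
orientation: [0.005, 1.0, -0.0, 0.001]
ft_force: [0.8, -0.8, 3.5]
grip_width: 0.329
grasp_force: 59.5
```

{"api": "apply_moves", "payload": {
  "increments": [
    [0,0,-20,0,0],
    [0,0,-60,0,0],
    [0,0,-120,0,0],
    [0,20,-180,0,0],
    [0,70,-215,0,0]
  ]
}}

```text
clock: 5.92
tool_pos: [0.5883, -0.1004, 0.2445]
orientation: [0.007, 1.0, -0.001, 0.003]
ft_force: [1.1, -0.2, -0.5]
grip_width: 0.33
grasp_force: 59.2
```

{"api": "apply_moves", "payload": {
  "increments": [
    [0,60,0,0,0],
    [0,120,0,0,0],
    [0,180,0,0,0],
    [0,240,0,0,0],
    [0,300,0,0,0]
  ]
}}

```text
clock: 6.55
tool_pos: [0.5892, 0.2029, 0.2403]
orientation: [0.005, 1.0, -0.0, 0.0]
ft_force: [0.3, 0.4, -0.1]
grip_width: 0.33
grasp_force: 59.2
```

{"api": "apply_moves", "payload": {
  "increments": [
    [-10,55,0,0,0],
    [-20,90,0,0,0],
    [-26,115,0,0,0],
    [-26,115,0,0,0],
    [-26,115,0,0,0]
  ]
}}

```text
clock: 7.18
tool_pos: [0.6165, 0.315, 0.2396]
orientation: [0.005, 1.0, -0.0, -0.0]
ft_force: [-0.6, -0.5, -1.4]
grip_width: 0.33
grasp_force: 59.3
```

```bash
python3 - <<'E'
from w import *
s=bot.sense();print(s['tool_pos'],s['orientation'].round(4),s['grip_width'],goal((.6138,.3195,.125)))
im,d=snapshot('wrist');cv2.imwrite('pics/g2.png',im[:,:,::-1])
E
```

```text
[0.61651723 0.31499554 0.23959813] [ 4.8e-03  1.0e+00 -5.0e-04 -3.0e-04] 0.3296574733534336 [  2.7   4.6 114.6]
```

View pics/g2.png

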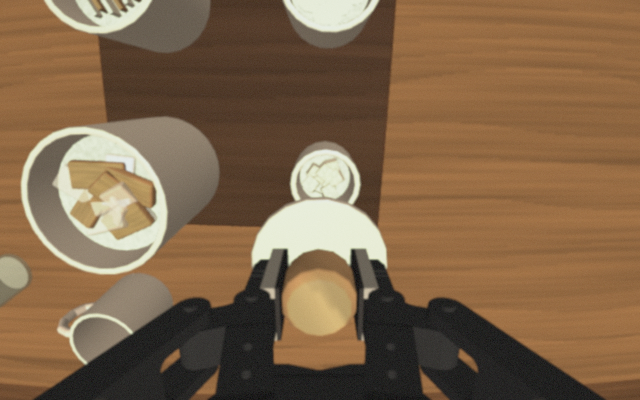

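The sweet lid hangs level in the grip, knob at (320,295) and disc edge at (320,200). Its jar is just behind at (326,180). Next I measure lid and jar in this same view.

```bash
cat > held.py <<'E'
from w import *
jar={'sweet':(.6138,.3195),'cream':(.455,.3238),'tea':(.4473,.1657),'biscuit':(.610,.153)}
k=sys.argv[1]; off=.0197
s=bot.sense();t=s['tool_pos'];ci=camera_info('wrist');im,d=snapshot('wrist');P=cloud(d,ci)
measure(P,{k:jar[k]},{})
z=P[...,2]
m=(abs(z-(t[2]+off-.023))<.005)&near(P,t,LID[k]/2000+.015);q=P[m]
if len(q)>30:
    h=cv2.convexHull((q[:,:2]*1000).astype(np.float32)).reshape(-1,2)
    from scipy.optimize import least_squares
    h=h[h[:,0]<t[0]*1000-LID[k]/5]
    r=LID[k]/2
    f=least_squares(lambda c:np.hypot(h[:,0]-c[0],h[:,1]-c[1])-r,t[:2]*1000,loss='soft_l1');print('held disc',len(q),f.x.round(1),'z',np.median(q[:,2]).round(4),'rms',np.sqrt((f.fun**2).mean()).round(2))
print('tcp',t.round(4),'grip',s['grip_width'])
for h in (.028,0): 
    print('to',goal((*jar[k],H[k]+.029-off+h)))
E
python3 held.py sweet
```

```text
jar sweet 881 [613.6 320.4  28. ] z 0.0871
held disc 5966 [617.9 315.1] z 0.2358 rms 0.13
tcp [0.6166 0.3147 0.2397] grip 0.33011681990852004
to [  3.    5.  114.4]
to [  3.    5.  142.4]
```

{"api": "apply_moves", "payload": {
  "increments": [
    [3.8,5.2,35,0,0],
    [3.8,5.2,75,0,0],
    [3.8,5.2,105,0,0],
    [3.8,5.2,114,0,0],
    [3.8,5.2,114,0,0]
  ]
}}

```text
clock: 7.9
tool_pos: [0.6133, 0.3203, 0.1256]
orientation: [0.005, 1.0, -0.0, -0.0]
ft_force: [1.0, 0.5, -1.7]
grip_width: 0.331
grasp_force: 59.3
```

```bash
python3 held.py sweet
```

```text
jar sweet 1053 [616.2 320.5  30.5] z 0.0871
held disc 5968 [614.5 320.7] z 0.1217 rms 0.12
tcp [0.6133 0.3203 0.1256] grip 0.33051980326321995
to [ 0.3 -1.3  1.6]
to [ 0.3 -1.4 29.6]
```

{"api": "apply_moves", "payload": {
  "increments": [
    [0.5,-0.4,8,0,0],
    [0.5,-0.4,15,0,0],
    [0.5,-0.4,21,0,0],
    [0.5,-0.4,26,0,0],
    [0.5,-0.4,26,0,0]
  ]
}}

```text
clock: 8.57
tool_pos: [0.6121, 0.3205, 0.0986]
orientation: [0.005, 1.0, -0.0, -0.001]
ft_force: [-0.2, 0.3, -1.6]
grip_width: 0.334
grasp_force: 59.3
```

{"api": "apply_moves", "payload": {
  "increments": [
    [0,0,1,0,0],
    [0,0,2,0,0],
    [0,0,2,0,0],
    [0,0,2,0,0]
  ]
}}

```text
clock: 9.07
tool_pos: [0.6128, 0.3207, 0.0976]
orientation: [0.005, 1.0, 0.0, 0.0]
ft_force: [0.8, 0.4, -1.3]
grip_width: 0.327
grasp_force: 59.3
```

{"api": "apply_moves", "payload": {
  "increments": [
    [0,0,0.7,0,0],
    [0,0,1.4,0,0],
    [0,0,1.4,0,0]
  ]
}}

```text
clock: 9.45
tool_pos: [0.613, 0.3208, 0.0974]
orientation: [0.005, 1.0, 0.0, 0.0]
ft_force: [-2.9, -0.8, 5.7]
grip_width: 0.328
grasp_force: 59.9
```

{"api": "apply_moves", "payload": {
  "increments": [
    [0,0,0.5,0,0],
    [0,0,1,0,0],
    [0,0,1,0,0]
  ]
}}

```text
clock: 9.82
tool_pos: [0.6133, 0.3208, 0.0974]
orientation: [0.005, 1.0, 0.0, 0.001]
ft_force: [-3.6, -1.7, 8.3]
grip_width: 0.33
grasp_force: 60.2
```

Contact came at the predicted height, so it is seated. I'll release, rise and check.

{"api": "apply_moves", "payload": {
  "increments": [
    [0,0,-1.5,0,30],
    [0,0,-1.5,0,45],
    [0,0,-1.5,0,60],
    [0,0,-1.5,0,70],
    [0,0,-1.5,0,70]
  ]
}}

```text
clock: 10.45
tool_pos: [0.6125, 0.3206, 0.0963]
orientation: [0.005, 1.0, -0.0, -0.0]
ft_force: [0.0, 0.2, -0.0]
grip_width: 0.698
grasp_force: 0.0
```

{"api": "apply_moves", "payload": {
  "increments": [
    [0,0,-25,0,70],
    [0,0,-60,0,70],
    [0,0,-120,0,70],
    [0,0,-170,0,70],
    [0,-50,-200,0,70]
  ]
}}

```text
clock: 11.08
tool_pos: [0.6129, 0.2733, 0.3005]
orientation: [0.002, 1.0, 0.001, 0.003]
ft_force: [-0.2, -0.1, 0.1]
grip_width: 0.699
grasp_force: 0.0
```

```bash
cat > chk.py <<'E'
from w import *
jar={'sweet':(.6138,.3195),'cream':(.455,.3238),'tea':(.4473,.1657),'biscuit':(.610,.153)}
def disc(cam,ks):
    ci=camera_info(cam);im,d=snapshot(cam);P=cloud(d,ci)
    for k in ks:
        m=near(P,jar[k],LID[k]/2000+.012)&(abs(P[...,2]-H[k]-.006)<.007);q=P[m]
        A=np.c_[q[:,:2]-q[:,:2].mean(0),np.ones(len(q))];c=np.linalg.lstsq(A,q[:,2],rcond=None)[0]
        kn=P[near(P,jar[k],.03)&(P[...,2]>H[k]+.033)]
        print(cam,k,len(q),'ctr',((q.max(0)+q.min(0))*500).round(1)[:2],'z',np.median(q[:,2]).round(4),'tilt deg',np.degrees(c[:2]).round(2),'knobtop',np.percentile(kn[:,2],90).round(4) if len(kn) else None,'expect',H[k]+.042)
disc('top',sys.argv[1:]);disc('scene',sys.argv[1:])
E
python3 chk.py sweet; python3 - <<'E'
from w import *
print(bot.sense()['tool_pos'],goal((.460,-.322,.26)))
E
```

```text
top sweet 215 ctr [609.5 315.6] z 0.0953 tilt deg [-0.02  0.52] knobtop 0.6599 expect 0.13
scene sweet 216 ctr [613.4 319.3] z 0.0934 tilt deg [-0.61  0.44] knobtop 0.5441 expect 0.13
[0.61507589 0.26759846 0.3030437 ] [ 147.7 -591.6   41.2]
```

Sweet lid is flat (disc top 0.094, as expected). Next, the cream lid.

{"api": "apply_moves", "payload": {
  "increments": [
    [15,-60,0,0,70],
    [30,-120,0,0,70],
    [45,-180,0,0,70],
    [60,-240,0,0,70],
    [75,-300,0,0,70]
  ]
}}

```text
clock: 11.8
tool_pos: [0.5335, -0.03, 0.2959]
orientation: [0.004, 1.0, 0.0, -0.0]
ft_force: [1.5, -2.0, 1.1]
grip_width: 0.697
grasp_force: 0.0
```

{"api": "apply_moves", "payload": {
  "increments": [
    [15,-60,20,0,70],
    [30,-120,40,0,70],
    [45,-180,80,0,70],
    [60,-240,120,0,70],
    [72,-290,160,0,70]
  ]
}}

```text
clock: 12.42
tool_pos: [0.4652, -0.2962, 0.153]
orientation: [0.005, 1.0, -0.0, 0.0]
ft_force: [-0.0, 0.0, 0.5]
grip_width: 0.703
grasp_force: 0.0
```

{"api": "apply_moves", "payload": {
  "increments": [
    [0,0,40,0,70],
    [0,0,60,0,70],
    [0,0,60,0,70],
    [0,0,60,0,70]
  ]
}}

```text
clock: 12.92
tool_pos: [0.4662, -0.2949, 0.0949]
orientation: [0.005, 1.0, -0.0, 0.001]
ft_force: [0.6, 0.0, -0.4]
grip_width: 0.696
grasp_force: 0.0
```

```bash
cat > pick.py <<'E'
from w import *
lid={'sweet':(.5875,-.1693),'biscuit':(.596,-.3085),'tea':(.4448,-.1853),'cream':(.460,-.322)}
k=sys.argv[1];t=bot.sense()['tool_pos']
ci=camera_info('wrist');im,d=snapshot('wrist');P=cloud(d,ci);measure(P,{},{k:lid[k]})
print('tcp',t,goal((*lid[k],.0255)))
E
python3 pick.py cream
```

```text
lid cream 2043 knob [ 459.4 -322.1   53.7] [ 457.6 -321.4   56.4] ztop 0.0584 disc ext [81. 80.] [ 459.6 -322.3   20.3]
tcp [ 0.46622945 -0.29491549  0.09489421] [  6.5 -26.8  70. ]
```

{"api": "apply_moves", "payload": {
  "increments": [
    [6.6,-27,0,0,70],
    [6.6,-27,25,0,70],
    [6.6,-27,50,0,70],
    [6.6,-27,69,0,70],
    [6.6,-27,69,0,70]
  ]
}}

```text
clock: 13.6
tool_pos: [0.4582, -0.3208, 0.0243]
orientation: [0.004, 1.0, 0.001, -0.001]
ft_force: [0.9, 1.7, 0.8]
grip_width: 0.698
grasp_force: 0.0
```

{"api": "apply_moves", "payload": {
  "increments": [
    [0,0,0,0,30],
    [0,0,0,0,0],
    [0,0,0,0,0],
    [0,0,0,0,0],
    [0,0,0,0,0]
  ]
}}

```text
clock: 14.22
tool_pos: [0.4599, -0.3227, 0.0267]
orientation: [0.005, 1.0, -0.001, 0.001]
ft_force: [0.7, 0.0, 6.6]
grip_width: 0.325
grasp_force: 59.5
```

{"api": "apply_moves", "payload": {
  "increments": [
    [0,0,-20,0,0],
    [0,0,-60,0,0],
    [0,0,-120,0,0],
    [0,20,-180,0,0],
    [0,70,-215,0,0]
  ]
}}

```text
clock: 14.85
tool_pos: [0.4604, -0.2533, 0.2439]
orientation: [0.006, 1.0, -0.002, 0.002]
ft_force: [0.5, 0.8, -0.2]
grip_width: 0.33
grasp_force: 59.4
```

{"api": "apply_moves", "payload": {
  "increments": [
    [0,60,0,0,0],
    [0,120,0,0,0],
    [0,180,0,0,0],
    [0,240,0,0,0],
    [0,300,0,0,0]
  ]
}}

```text
clock: 15.48
tool_pos: [0.4615, 0.0502, 0.24]
orientation: [0.005, 1.0, 0.0, -0.0]
ft_force: [-0.1, 0.2, -0.2]
grip_width: 0.331
grasp_force: 59.4
```

{"api": "apply_moves", "payload": {
  "increments": [
    [0,60,0,0,0],
    [0,120,0,0,0],
    [0,180,0,0,0],
    [0,240,0,0,0],
    [0,265,0,0,0]
  ]
}}

```text
clock: 16.1
tool_pos: [0.4635, 0.3162, 0.2396]
orientation: [0.003, 1.0, 0.0, -0.0]
ft_force: [-0.5, 0.3, -0.8]
grip_width: 0.333
grasp_force: 59.4
```

{"api": "apply_moves", "payload": {
  "increments": [
    [0,0,0,0,0],
    [0,0,0,0,0],
    [0,0,0,0,0]
  ]
}}

```text
clock: 16.48
tool_pos: [0.4647, 0.312, 0.2401]
orientation: [0.006, 1.0, -0.0, -0.0]
ft_force: [-0.9, 0.0, -1.1]
grip_width: 0.326
grasp_force: 59.4
```

```bash
python3 held.py cream
```

```text
jar cream 1045 [454.3 325.   35.9] z 0.1071
held disc 11008 [464.9 312.4] z 0.2348 rms 0.16
tcp [0.4647 0.312  0.2401] grip 0.3261397571836404
to [10.  11.7 94.9]
to [ 10.   11.7 122.9]
```

{"api": "apply_moves", "payload": {
  "increments": [
    [10.3,12.2,0,0,0],
    [10.3,12.2,40,0,0],
    [10.3,12.2,75,0,0],
    [10.3,12.2,95,0,0],
    [10.3,12.2,95,0,0]
  ]
}}

```text
clock: 17.15
tool_pos: [0.4524, 0.3251, 0.1432]
orientation: [0.005, 1.0, -0.001, -0.002]
ft_force: [0.4, 0.1, -0.5]
grip_width: 0.33
grasp_force: 59.5
```

```bash
python3 held.py cream
```

```text
jar cream 332 [457.5 325.2  40.6] z 0.1056
held disc 11020 [452.5 325.5] z 0.138 rms 0.12
tcp [0.4524 0.3251 0.1432] grip 0.33048287877409865
to [-1.3 -1.9 -0.4]
to [-1.3 -1.9 27.6]
```

{"api": "apply_moves", "payload": {
  "increments": [
    [0,0,0,0,0],
    [0,0,0,0,0]
  ]
}}

```text
clock: 17.45
tool_pos: [0.4554, 0.3261, 0.1468]
orientation: [0.005, 1.0, 0.001, 0.001]
ft_force: [-0.4, 0.3, -0.3]
grip_width: 0.327
grasp_force: 59.5
```

```bash
python3 held.py cream
```

```text
jar cream 1037 [458.9 325.6  40.6] z 0.1071
held disc 11005 [455.5 326.6] z 0.1414 rms 0.16
tcp [0.4554 0.3261 0.1468] grip 0.32710500771875045
to [ 0.2 -2.2  1.2]
to [ 0.2 -2.2 29.2]
```

{"api": "apply_moves", "payload": {
  "increments": [
    [0.6,-1.8,6,0,0],
    [0.6,-1.8,13,0,0],
    [0.6,-1.8,19,0,0],
    [0.6,-1.8,24,0,0],
    [0.6,-1.8,24,0,0]
  ]
}}

```text
clock: 18.12
tool_pos: [0.4535, 0.3236, 0.1204]
orientation: [0.005, 1.0, -0.0, -0.001]
ft_force: [-0.2, 0.0, -0.4]
grip_width: 0.329
grasp_force: 59.4
```

{"api": "apply_moves", "payload": {
  "increments": [
    [0,0,1,0,0],
    [0,0,2,0,0],
    [0,0,3,0,0],
    [0,0,3,0,0]
  ]
}}

```text
clock: 18.62
tool_pos: [0.454, 0.3239, 0.1188]
orientation: [0.005, 1.0, 0.0, 0.0]
ft_force: [-1.8, -0.5, 3.3]
grip_width: 0.33
grasp_force: 59.8
```

{"api": "apply_moves", "payload": {
  "increments": [
    [0,0,0.5,0,0],
    [0,0,1,0,0],
    [0,0,1,0,0]
  ]
}}

```text
clock: 19.0
tool_pos: [0.4542, 0.324, 0.1188]
orientation: [0.005, 1.0, 0.0, 0.0]
ft_force: [-3.6, -1.9, 8.6]
grip_width: 0.329
grasp_force: 60.4
```

{"api": "apply_moves", "payload": {
  "increments": [
    [0,0,-1,0,30],
    [0,0,-1,0,45],
    [0,0,-1,0,60],
    [0,0,-1,0,70],
    [0,0,-1,0,70]
  ]
}}

```text
clock: 19.62
tool_pos: [0.4538, 0.3237, 0.1179]
orientation: [0.005, 1.0, -0.0, -0.0]
ft_force: [-0.8, -0.0, -0.6]
grip_width: 0.698
grasp_force: 0.0
```

{"api": "apply_moves", "payload": {
  "increments": [
    [0,0,-25,0,70],
    [0,0,-60,0,70],
    [0,0,-110,0,70],
    [0,-50,-150,0,70],
    [0,-100,-170,0,70]
  ]
}}

```text
clock: 20.25
tool_pos: [0.4539, 0.2234, 0.2911]
orientation: [0.004, 1.0, 0.001, 0.002]
ft_force: [0.5, 0.3, 0.4]
grip_width: 0.7
grasp_force: 0.0
```

```bash
python3 chk.py sweet cream; python3 - <<'E'
from w import *
print(bot.sense()['tool_pos'],goal((.4448,-.1853,.10)))
E
```

```text
top sweet 338 ctr [614.7 319.5] z 0.0947 tilt deg [0.78 0.  ] knobtop 0.1338 expect 0.13
[0.45493871 0.21809284 0.29337563] [   6.7 -402.8  194.8]chk.py:7: RuntimeWarning: Mean of empty slice.
  A=np.c_[q[:,:2]-q[:,:2].mean(0),np.ones(len(q))];c=np.linalg.lstsq(A,q[:,2],rcond=None)[0]
  ret = um.true_divide(
Traceback (most recent call last):
  File "chk.py", line 10, in <module>
    disc('top',sys.argv[1:]);disc('scene',sys.argv[1:])
    ~~~~^^^^^^^^^^^^^^^^^^^^
  File "chk.py", line 9, in disc
    print(cam,k,len(q),'ctr',((q.max(0)+q.min(0))*500).round(1)[:2],'z',np.median(q[:,2]).round(4),'tilt deg',np.degrees(c[:2]).round(2),'knobtop',np.percentile(kn[:,2],90).round(4) if len(kn) else None,'expect',H[k]+.042)
                               ~~~~~^^^
ValueError: zero-size array to reduction operation maximum which has no identity
```

The arm hides the cream jar; I'll check after moving to the tea lid.

{"api": "apply_moves", "payload": {
  "increments": [
    [0,-60,0,0,70],
    [2,-120,0,0,70],
    [4,-180,0,0,70],
    [5,-240,30,0,70],
    [6,-300,70,0,70]
  ]
}}

```text
clock: 20.92
tool_pos: [0.4451, -0.0664, 0.2263]
orientation: [0.005, 1.0, -0.001, 0.002]
ft_force: [0.8, 1.2, -1.1]
grip_width: 0.701
grasp_force: 0.0
```

{"api": "apply_moves", "payload": {
  "increments": [
    [0,-60,40,0,70],
    [0,-100,80,0,70],
    [0,-100,125,0,70],
    [0,-100,125,0,70],
    [0,-100,125,0,70]
  ]
}}

```text
clock: 21.55
tool_pos: [0.4445, -0.1643, 0.1022]
orientation: [0.004, 1.0, -0.0, 0.001]
ft_force: [0.0, -0.5, 0.7]
grip_width: 0.703
grasp_force: 0.0
```

```bash
python3 pick.py tea; python3 chk.py sweet cream
```

```text
lid tea 1900 knob [ 444.5 -185.7   53.7] [ 442.8 -185.    56.4] ztop 0.0584 disc ext [97. 96.] [ 444.9 -185.5   20.5]
tcp [ 0.44445988 -0.16432629  0.10223132] [  0.5 -20.6  77.6]
top sweet 338 ctr [614.7 319.6] z 0.0949 tilt deg [-0.3  -0.35] knobtop 0.1329 expect 0.13
top cream 650 ctr [455.4 323.2] z 0.1149 tilt deg [0.13 0.13] knobtop 0.1537 expect 0.15
scene sweet 214 ctr [614.3 317.9] z 0.0936 tilt deg [-1.21  2.08] knobtop 0.1313 expect 0.13
scene cream 303 ctr [454.2 322.6] z 0.1139 tilt deg [-0.69  1.19] knobtop 0.1512 expect 0.15
```

{"api": "apply_moves", "payload": {
  "increments": [
    [0,-21,0,0,70],
    [0,-21,25,0,70],
    [0,-21,50,0,70],
    [0,-21,76.5,0,70],
    [0,-21,76.5,0,70]
  ]
}}

```text
clock: 22.32
tool_pos: [0.4427, -0.1844, 0.0242]
orientation: [0.004, 1.0, 0.001, -0.001]
ft_force: [-0.7, 0.2, -0.7]
grip_width: 0.699
grasp_force: 0.0
```

{"api": "apply_moves", "payload": {
  "increments": [
    [0,0,0,0,30],
    [0,0,0,0,0],
    [0,0,0,0,0],
    [0,0,0,0,0],
    [0,0,0,0,0]
  ]
}}

```text
clock: 22.95
tool_pos: [0.445, -0.1861, 0.0266]
orientation: [0.005, 1.0, -0.001, 0.002]
ft_force: [-1.2, 1.0, 6.7]
grip_width: 0.329
grasp_force: 59.1
```

{"api": "apply_moves", "payload": {
  "increments": [
    [0,0,-20,0,0],
    [0,0,-60,0,0],
    [0,0,-120,0,0],
    [0,20,-180,0,0],
    [0,70,-215,0,0]
  ]
}}

```text
clock: 23.58
tool_pos: [0.4457, -0.1166, 0.2442]
orientation: [0.006, 1.0, -0.002, 0.004]
ft_force: [0.9, -0.1, -1.7]
grip_width: 0.327
grasp_force: 59.5
```

{"api": "apply_moves", "payload": {
  "increments": [
    [0,60,0,0,0],
    [0,120,0,0,0],
    [0,180,0,0,0],
    [0,240,0,0,0],
    [0,275,0,0,0]
  ]
}}

```text
clock: 24.2
tool_pos: [0.446, 0.1623, 0.2403]
orientation: [0.003, 1.0, 0.0, 0.001]
ft_force: [1.4, -0.2, -0.4]
grip_width: 0.326
grasp_force: 59.5
```

{"api": "apply_moves", "payload": {
  "increments": [
    [0,0,0,0,0],
    [0,0,0,0,0],
    [0,0,0,0,0],
    [0,0,0,0,0]
  ]
}}

```text
clock: 24.7
tool_pos: [0.4467, 0.1587, 0.2395]
orientation: [0.006, 1.0, -0.0, 0.0]
ft_force: [-0.1, 0.0, -1.5]
grip_width: 0.325
grasp_force: 59.5
```

```bash
python3 held.py tea
```

```text
jar tea 909 [447.8 166.3  44.9] z 0.1322
held disc 18182 [447.  159.2] z 0.2345 rms 0.19
tcp [0.4467 0.1587 0.2395] grip 0.3251272875573565
to [-0.5  6.9 69.2]
to [-0.5  6.9 97.2]
```

{"api": "apply_moves", "payload": {
  "increments": [
    [-0.4,6.8,0,0,0],
    [-0.4,6.8,35,0,0],
    [-0.4,6.8,60,0,0],
    [-0.4,6.8,68,0,0],
    [-0.4,6.8,68,0,0]
  ]
}}

```text
clock: 25.38
tool_pos: [0.4469, 0.1666, 0.1714]
orientation: [0.005, 1.0, -0.0, -0.0]
ft_force: [-0.5, -0.3, -0.7]
grip_width: 0.326
grasp_force: 59.6
```

{"api": "apply_moves", "payload": {
  "increments": [
    [0,0,0,0,0],
    [0,0,0,0,0],
    [0,0,0,0,0]
  ]
}}

```text
clock: 25.75
tool_pos: [0.4475, 0.1666, 0.1722]
orientation: [0.005, 1.0, 0.0, 0.001]
ft_force: [1.3, 0.3, -0.8]
grip_width: 0.327
grasp_force: 59.6
```

```bash
python3 held.py tea
```

```text
jar tea 759 [452.5 166.7  50.2] z 0.132
held disc 18161 [447.7 167.1] z 0.1671 rms 0.18
tcp [0.4475 0.1666 0.1722] grip 0.327422895199434
to [-0.  -0.9  1.7]
to [ 0.  -0.9 29.7]
```

{"api": "apply_moves", "payload": {
  "increments": [
    [0.2,-1,6,0,0],
    [0.2,-1,13,0,0],
    [0.2,-1,19,0,0],
    [0.2,-1,24,0,0],
    [0.2,-1,25,0,0]
  ]
}}

```text
clock: 26.42
tool_pos: [0.4464, 0.1654, 0.1458]
orientation: [0.005, 1.0, -0.0, -0.001]
ft_force: [0.4, 0.7, -0.8]
grip_width: 0.33
grasp_force: 59.6
```

{"api": "apply_moves", "payload": {
  "increments": [
    [0,0,1,0,0],
    [0,0,2,0,0],
    [0,0,3,0,0],
    [0,0,3,0,0]
  ]
}}

```text
clock: 26.92
tool_pos: [0.4469, 0.1655, 0.1437]
orientation: [0.005, 1.0, 0.0, 0.0]
ft_force: [0.5, -0.3, 0.3]
grip_width: 0.325
grasp_force: 59.6
```

{"api": "apply_moves", "payload": {
  "increments": [
    [0,0,0.5,0,0],
    [0,0,1,0,0],
    [0,0,1,0,0]
  ]
}}

```text
clock: 27.3
tool_pos: [0.447, 0.1656, 0.1436]
orientation: [0.005, 1.0, 0.0, 0.0]
ft_force: [-3.5, -1.1, 6.7]
grip_width: 0.33
grasp_force: 60.4
```

Seated. Release, then the biscuit lid.

{"api": "apply_moves", "payload": {
  "increments": [
    [0,0,-0.7,0,30],
    [0,0,-0.7,0,45],
    [0,0,-0.7,0,60],
    [0,0,-0.7,0,70],
    [0,0,-0.7,0,70]
  ]
}}

```text
clock: 27.92
tool_pos: [0.4467, 0.1655, 0.143]
orientation: [0.005, 1.0, -0.0, -0.0]
ft_force: [0.3, -1.1, -0.6]
grip_width: 0.698
grasp_force: 0.0
```

{"api": "apply_moves", "payload": {
  "increments": [
    [0,0,-25,0,70],
    [0,0,-60,0,70],
    [0,0,-110,0,70],
    [0,-50,-120,0,70],
    [0,-110,-120,0,70]
  ]
}}

```text
clock: 28.55
tool_pos: [0.4469, 0.055, 0.2652]
orientation: [0.003, 1.0, -0.0, 0.002]
ft_force: [0.3, 0.1, -0.0]
grip_width: 0.7
grasp_force: 0.0
```

{"api": "apply_moves", "payload": {
  "increments": [
    [-20,-60,0,0,70],
    [-40,-115,0,0,70],
    [-65,-170,0,0,70],
    [-90,-225,0,0,70],
    [-115,-280,30,0,70]
  ]
}}

```text
clock: 29.18
tool_pos: [0.5588, -0.2247, 0.238]
orientation: [0.005, 1.0, -0.002, 0.003]
ft_force: [-0.4, 0.8, 0.4]
grip_width: 0.696
grasp_force: 0.0
```

{"api": "apply_moves", "payload": {
  "increments": [
    [-25,-50,40,0,70],
    [-34,-65,80,0,70],
    [-34,-65,130,0,70],
    [-34,-65,130,0,70],
    [-34,-65,130,0,70]
  ]
}}

```text
clock: 29.8
tool_pos: [0.5906, -0.2871, 0.107]
orientation: [0.004, 1.0, -0.001, 0.001]
ft_force: [0.2, 0.1, 0.4]
grip_width: 0.702
grasp_force: 0.0
```

```bash
python3 pick.py biscuit; python3 chk.py sweet cream tea
```

```text
lid biscuit 1792 knob [ 596.  -308.8   53.7] [ 594.  -308.2   56.4] ztop 0.0583 disc ext [112. 112.] [ 596.3 -308.6   20.3]
tcp [ 0.59064045 -0.28712603  0.10700092] [ -4.4 -20.6  83. ]
top sweet 339 ctr [614.7 319.7] z 0.095 tilt deg [0.79 0.32] knobtop 0.1326 expect 0.13
top cream 650 ctr [455.4 323.6] z 0.1151 tilt deg [-0.02  0.25] knobtop 0.1534 expect 0.15
top tea 1033 ctr [447.5 166. ] z 0.1398 tilt deg [ 0.17 -0.04] knobtop 0.1784 expect 0.17500000000000002
scene sweet 218 ctr [614.3 318.3] z 0.0938 tilt deg [-1.81  1.93] knobtop 0.1309 expect 0.13
scene cream 302 ctr [453.3 322.7] z 0.1139 tilt deg [-1.09  0.92] knobtop 0.1515 expect 0.15
scene tea 490 ctr [448.6 163.2] z 0.1384 tilt deg [-0.84  0.73] knobtop 0.1756 expect 0.17500000000000002
```

{"api": "apply_moves", "payload": {
  "increments": [
    [-4.7,-21,0,0,70],
    [-4.7,-21,30,0,70],
    [-4.7,-21,55,0,70],
    [-4.7,-21,81,0,70],
    [-4.7,-21,81,0,70]
  ]
}}

```text
clock: 30.58
tool_pos: [0.5935, -0.3071, 0.0238]
orientation: [0.004, 1.0, 0.001, -0.001]
ft_force: [-0.7, 0.3, 0.1]
grip_width: 0.698
grasp_force: 0.0
```

{"api": "apply_moves", "payload": {
  "increments": [
    [0,0,0,0,30],
    [0,0,0,0,0],
    [0,0,0,0,0],
    [0,0,0,0,0],
    [0,0,0,0,0]
  ]
}}

```text
clock: 31.2
tool_pos: [0.596, -0.309, 0.0273]
orientation: [0.005, 1.0, -0.001, 0.002]
ft_force: [-0.3, -0.4, 6.7]
grip_width: 0.331
grasp_force: 59.9
```

{"api": "apply_moves", "payload": {
  "increments": [
    [0,0,-20,0,0],
    [0,0,-60,0,0],
    [0,0,-120,0,0],
    [0,10,-180,0,0],
    [0,50,-225,0,0]
  ]
}}

```text
clock: 31.82
tool_pos: [0.5951, -0.2596, 0.254]
orientation: [0.006, 1.0, -0.002, 0.002]
ft_force: [0.2, -0.1, -1.9]
grip_width: 0.328
grasp_force: 59.4
```

{"api": "apply_moves", "payload": {
  "increments": [
    [0,60,0,0,0],
    [0,120,0,0,0],
    [0,180,0,0,0],
    [0,240,0,0,0],
    [0,300,0,0,0]
  ]
}}

```text
clock: 32.45
tool_pos: [0.5969, 0.0441, 0.2504]
orientation: [0.005, 1.0, -0.0, 0.0]
ft_force: [1.5, -0.2, -1.6]
grip_width: 0.331
grasp_force: 59.4
```

{"api": "apply_moves", "payload": {
  "increments": [
    [0,50,0,0,0],
    [0,90,0,0,0],
    [0,110,0,0,0],
    [0,110,0,0,0],
    [0,110,0,0,0]
  ]
}}

```text
clock: 33.08
tool_pos: [0.5986, 0.1506, 0.2495]
orientation: [0.005, 1.0, -0.001, -0.0]
ft_force: [-0.2, -0.4, -1.1]
grip_width: 0.33
grasp_force: 59.5
```

{"api": "apply_moves", "payload": {
  "increments": [
    [0,0,0,0,0],
    [0,0,0,0,0]
  ]
}}

```text
clock: 33.33
tool_pos: [0.5987, 0.1509, 0.2493]
orientation: [0.006, 1.0, -0.0, -0.0]
ft_force: [-0.3, 0.6, -0.8]
grip_width: 0.33
grasp_force: 59.5
```

```bash
python3 held.py biscuit
```

```text
held disc 26566 [599.4 151.4] z 0.2436 rms 0.13
tcp [0.5987 0.1509 0.2493] grip 0.3296983361180058
to [-11.3   2.   54. ]
to [-11.3   2.   82. ]
```

{"api": "apply_moves", "payload": {
  "increments": [
    [-11,2,0,0,0],
    [-11,2,25,0,0],
    [-11,2,45,0,0],
    [-11,2,52,0,0],
    [-11,2,52,0,0]
  ]
}}

```text
clock: 34.0
tool_pos: [0.6092, 0.154, 0.1965]
orientation: [0.005, 1.0, -0.0, -0.001]
ft_force: [1.1, 0.6, -1.0]
grip_width: 0.33
grasp_force: 59.5
```

{"api": "apply_moves", "payload": {
  "increments": [
    [0,0,0,0,0],
    [0,0,0,0,0],
    [0,0,0,0,0]
  ]
}}

```text
clock: 34.38
tool_pos: [0.6099, 0.1541, 0.1981]
orientation: [0.005, 1.0, 0.0, 0.001]
ft_force: [0.1, 0.7, -1.5]
grip_width: 0.332
grasp_force: 59.5
```

```bash
python3 held.py biscuit
```

```text
jar biscuit 336 [615.9 154.2  59.1] z 0.1565
held disc 26574 [610.6 154.7] z 0.1924 rms 0.14
tcp [0.6099 0.1541 0.1981] grip 0.3320404048593794
to [-0.2 -1.   2.7]
to [-0.2 -1.  30.7]
```

{"api": "apply_moves", "payload": {
  "increments": [
    [0.2,-1,6,0,0],
    [0.2,-1,13,0,0],
    [0.2,-1,19,0,0],
    [0.2,-1,24,0,0],
    [0.2,-1,25,0,0]
  ]
}}

```text
clock: 35.05
tool_pos: [0.609, 0.153, 0.1716]
orientation: [0.005, 1.0, -0.0, -0.001]
ft_force: [0.4, 0.1, -1.7]
grip_width: 0.327
grasp_force: 59.5
```

{"api": "apply_moves", "payload": {
  "increments": [
    [0,0,1,0,0],
    [0,0,2,0,0],
    [0,0,3,0,0],
    [0,0,3,0,0]
  ]
}}

```text
clock: 35.55
tool_pos: [0.6095, 0.153, 0.1696]
orientation: [0.005, 1.0, 0.0, 0.0]
ft_force: [0.4, -0.1, -0.6]
grip_width: 0.329
grasp_force: 59.5
```

{"api": "apply_moves", "payload": {
  "increments": [
    [0,0,0.5,0,0],
    [0,0,1,0,0],
    [0,0,1,0,0]
  ]
}}

```text
clock: 35.92
tool_pos: [0.6095, 0.1531, 0.1693]
orientation: [0.005, 1.0, 0.0, 0.0]
ft_force: [-3.2, 0.6, 4.2]
grip_width: 0.327
grasp_force: 60.1
```

Seated at the predicted height. Release, retreat clear and check.

{"api": "apply_moves", "payload": {
  "increments": [
    [0,0,-0.5,0,30],
    [0,0,-0.5,0,45],
    [0,0,-0.5,0,60],
    [0,0,-0.5,0,70],
    [0,0,-0.5,0,70]
  ]
}}

```text
clock: 36.55
tool_pos: [0.6093, 0.153, 0.1686]
orientation: [0.005, 1.0, -0.0, -0.0]
ft_force: [-0.3, 0.0, 0.0]
grip_width: 0.698
grasp_force: 0.0
```

{"api": "apply_moves", "payload": {
  "increments": [
    [0,0,-20,0,70],
    [0,0,-50,0,70],
    [0,0,-90,0,70],
    [0,-40,-120,0,70],
    [20,-100,-120,0,70]
  ]
}}

```text
clock: 37.17
tool_pos: [0.5916, 0.0538, 0.2949]
orientation: [0.003, 1.0, -0.0, 0.006]
ft_force: [0.0, -1.6, -0.7]
grip_width: 0.705
grasp_force: 0.0
```

{"api": "apply_moves", "payload": {
  "increments": [
    [20,-50,0,0,70],
    [40,-100,0,0,70],
    [70,-150,0,0,70],
    [100,-200,0,0,70],
    [110,-220,0,0,70]
  ]
}}

```text
clock: 37.8
tool_pos: [0.4754, -0.1676, 0.2909]
orientation: [0.006, 1.0, -0.001, 0.001]
ft_force: [0.2, -0.3, 0.3]
grip_width: 0.706
grasp_force: 0.0
```

{"api": "apply_moves", "payload": {
  "increments": [
    [0,0,0,0,70],
    [0,0,0,0,70],
    [0,0,0,0,70]
  ]
}}

```text
clock: 38.17
tool_pos: [0.4772, -0.1641, 0.2892]
orientation: [0.004, 1.0, 0.0, 0.0]
ft_force: [-0.3, 0.2, 0.2]
grip_width: 0.703
grasp_force: 0.0
```

```bash
python3 chk.py sweet cream tea biscuit; python3 - <<'E'
from h import *
im,_=snapshot('scene');cv2.imwrite('pics/end.png',im[:,:,::-1])
E
```

```text
top sweet 336 ctr [615. 320.] z 0.0952 tilt deg [-0.66 -0.56] knobtop 0.1338 expect 0.13
top cream 654 ctr [455.5 323. ] z 0.1149 tilt deg [0.33 0.27] knobtop 0.1538 expect 0.15
top tea 1034 ctr [447.5 165.7] z 0.1398 tilt deg [ 0.16 -0.14] knobtop 0.178 expect 0.17500000000000002
top biscuit 1436 ctr [610.6 154.3] z 0.1648 tilt deg [-0.17  0.12] knobtop 0.2027 expect 0.2
scene sweet 216 ctr [613.9 318.8] z 0.0935 tilt deg [-0.7   1.85] knobtop 0.1306 expect 0.13
scene cream 302 ctr [453.3 323.3] z 0.114 tilt deg [-0.97  1.  ] knobtop 0.151 expect 0.15
scene tea 495 ctr [447.1 162.9] z 0.1385 tilt deg [-0.69  0.68] knobtop 0.176 expect 0.17500000000000002
scene biscuit 920 ctr [609.8 151.1] z 0.1633 tilt deg [-0.34  0.23] knobtop 0.2006 expect 0.2
```

View pics/end.png

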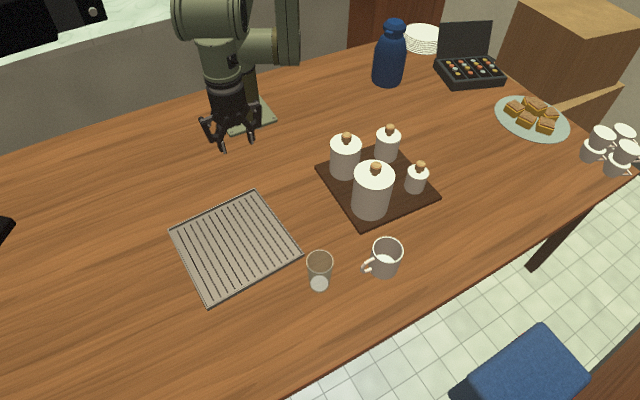

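All four canisters are lidded flat (knobs at (346,137), (390,128), (375,167) and (420,165)). The tray is empty, and the mug (387,258) and glass (319,270) are where they were.

```bash
python3 -c "
from station import bot
print(bot.finish_job())"
```

```text
the job is handed in; nothing more can be done
None
```

All four lids are seated flat on their own canisters; the canisters, mug and glass were not moved, and the job was handed in at about 38 s of the 109 s allowed.

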